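# Feel the stop pin into the blind hole of the length rail

## Task

Set the length stop of the cutting rail: lift the stop pin out of its wooden parking block, put its tip down gently on the groove floor in the flared open mouth of the rail, and slide it lightly along the groove floor, feeling for the one unmarked hole, until it drops in. Push the pin gently fully home, upright, and let go of it; never press hard, do not let the pin fall over, and leave the label roll, the card box and the marker alone.

Things in the scene. Friction and masses are not known exactly. Their poses are not given: they have to be found in the camera images.
- pin: stop pin, 77 mm long, about 60 g: round steel shank 10 mm thick from the tip up to 51 mm (tip face 8 mm, edge chamfered 1 mm), above it, from 51 to 77 mm, a square black plastic grip 18 x 18 mm, the part to hold. Origin at the tip's centre, z along the pin to the grip, x and y square to the grip's faces. At the start it stands upright, loose in the parking block
- rail: length-stop rail, fixed: aluminium, flange 185 x 74 x 3 mm, straight groove along its x axis. Origin on the table under the groove's centre line, z up. Groove floor: flat dark steel 22 mm above the table; walls to 32 mm. Open mouth from x = -85 mm (26 mm wide) narrowing to 13 mm at x = -45 mm; then 13 mm wide to a closing block at x = +50 to +100 mm, 32 mm high. Rigid, nothing moves
- park: parking block, fixed: light wood, 46 x 46 mm, 22 mm high, origin under its centre, with an upright hole 13 mm across and 16 mm deep in its middle (bottom 6 mm above the table) in which the pin's tip stands at the start
- label_roll: white roll of stickers, 64 mm across, 38 mm high, standing on its flat side; bystander, origin under its centre
- card_box: card box with dark lid, 58 x 96 x 31 mm; bystander, origin under its centre
- marker: black-capped marker lying on the table, 138 mm long, 18 mm thick; bystander, origin under its middle, y along it
- mouth (a point): point on the groove floor in the middle of the flared open mouth, at x = -65 mm on the rail's centre line; no hole here; same axes as the rail. The rail is scored if the pin is pressed on it anywhere with more than 30 N
- stretch (a point): point on the groove floor at x = +12.5 mm on the rail's centre line: middle of the stretch that holds the one unmarked upright blind hole. The hole's centre is on the centre line anywhere within 22.5 mm of this point along the groove, either way, and is not measured. Hole 12 mm across, 18 mm deep, flat bottom 4 mm above the table
There are look-alikes about, which are no part of the job. What is shaped like the pin but blue is not meant.

How it is judged:
By the outcome, as a careful person would: the job done as asked, in the order asked, and still so for the second after the job is handed in, with the robot touching nothing.
It also fails if it takes over 61 s, if anything falls off the work surface, if the arm or the gripper's body presses on something with over 40 N, if the wrist force passes 120 N, or if a joint passes its speed limit or range.

## Robot

A 7-joint arm with a two-finger parallel gripper is mounted at the origin on a cart in front of the work surface, level with it; the furniture and walls round the work are solid. World frame = base frame: x ahead of the robot, y to its left, z up, the work surface at z = 0. Lengths are in mm, angles in rad, forces in N, time in s.
With the tool pointing down it reaches from about 400 to 925 mm from the base axis. Payload 5.6 kg.
Tool frame: the origin (TCP) lies midway between the tips of the shut fingers; the grasp point (between the pads) lies 19 mm behind it (robot.grasp_offset is the distance from the TCP to the grasp point, in mm); z points along the fingers, y is the line along which they close (so a half turn about z gives the same grasp; the last joint's range is limited). The gripper opens to 85 mm and grips with 20 to 120 N. Pads are 22 mm wide; open, the fingers measure 114 mm over their backs; the gripper's body (76 mm by 85 mm) begins 54 mm behind the grasp point. The pads swing forward as they close: fully open they stand 13 mm farther back than shut.
Start: joints at [1.157, 0.468, -0.012, 1.603, 0.006, 1.071, -0.056], TCP at [235.495, -605.847, 231.29] pointing down, gripper open.
Joint ranges: [-2.53, 2.53], [-0.31, 2.02], [-1.57, 1.55], [0.28, 2.44], [-1.29, 4.43], [0.15, 1.84], [-2.92, 2.92]. Speed limits (rad/s): [2.57, 2.57, 3.14, 3.14, 3.14, 3.14, 3.14].

## Interface

Orientations are given as a unit quaternion [x, y, z, w].
In Python, from cell import robot gives the robot as it stands.
- The arm moves only by the shell command python3 -m inch 'ROWS' [FORCE]. ROWS is JSON, a list of rows, each a list of 3 entries, a list of its own where there are three numbers: the turn, a rotation vector about the world's x, y, z in rad, then the shift along the world's x, y, z in m, then the finger opening in m, from 0 to 0.0854. A call has 1 to 8 rows; each row is the pose to reach, as a shift and turn from the pose commanded when the call began; what a row does not reach only later rows make up. A row lasts 1/10 s, in which the tool goes at most 50 mm and 8.59 degrees, less where a joint would pass 70% of its speed; a pose out of reach is approached as far as the arm can. A call with a gripper value outside its range is refused whole. The fingers move at their own pace and stop on an object; FORCE is the grip in N (left out, the last holds). Time passes only in rows, so rows that repeat a pose let the fingers close. It gives the time, the measured TCP pose, the force, the opening and the grip force at its end, in the units of the state.
- robot.read_state(): the state, without advancing time (a new reading comes with each control period).
- robot.get_image(name): name is "scene" or "top" or "wrist"; returns (picture, depth): 400x640x3 uint8, red, green, blue; 400x640 float32, mm along the optical axis (not along the pixel's ray), 0 where there is no reading.
- robot.calibration(name): a dict with "intrinsics" (3x3 intrinsics, pixels), "world_from_camera" (4x4, takes a point from camera to world coordinates). Camera axes: x right, y up, looking along -z (the intrinsics and any distortion apply to the point x, -y, -z); pixel columns grow to the right and rows downward; lengths in mm; the calibration is good to about 2 mm. A picture is of the moment at which its call begins: read the wrist's pose just before it. calibration takes no time and is no camera call; for the wrist camera it gives the pose at the moment of the call.
- robot.hand_in(): hands the job in; it is judged then, once.
The state is a dict: "clock": time; "joints": joint angles; "dq": joint speeds; "joint_torque": joint torques, N m; "tool_pos": TCP position; "tcp_rot": TCP orientation; "force": force on the tool from outside, world axes, zero at the start; "torque": the same for the moment, N m; "opening": finger opening in mm; "grip_force": force on a finger pad.
Only numpy, scipy, OpenCV 4.12 (cv2) and the standard library are available. Lean on these libraries where they do the work, as an engineer would, in place of code of your own. Each camera call takes 0.05 s, during which the arm holds its last target. There are 200 camera calls.

## Working session

There is one attempt and no reset: what is moved stays moved. The work goes in short steps, Python scripts to look and compute and a shell command to move; the robot and the scene stay as the last step left them, time stands still between calls to the robot, and variables do not carry over. Pictures are saved under pics/ and viewed, at most 10 in all, crops included, and the job is handed in when it is done.

```bash
mkdir -p pics; ls; cat > h.py <<'E'
import numpy as np, cv2
from cell import robot
def grab(n,save=None):
    c=robot.calibration(n); im,d=robot.get_image(n)
    np.savez(f'/tmp/{n}.npz',im=im,d=d,K=c["intrinsics"],T=c["world_from_camera"])
    if save: cv2.imwrite('pics/'+save,im[:,:,::-1])
    return im,d,np.array(c["intrinsics"]),np.array(c["world_from_camera"])
def ray(K,T,u,v,z):
    d=T[:3,:3]@np.array([(u-K[0,2])/K[0,0],-(v-K[1,2])/K[1,1],-1.]); o=T[:3,3]
    return o+d*(z-o[2])/d[2]
def pts(d,K,T):
    v,u=np.mgrid[:d.shape[0],:d.shape[1]]
    p=np.stack([(u-K[0,2])/K[0,0]*d,-(v-K[1,2])/K[1,1]*d,-d],-1)
    return p@T[:3,:3].T+T[:3,3]
E
python3 - <<'E'
from h import *
a=grab('top','top.png'); b=grab('scene','scene.png')
print(robot.calibration('top').keys()); s=robot.read_state(); print(s)
E
```

```text
pics
dict_keys(['intrinsics', 'world_from_camera'])
{'clock': 0.1, 'joints': array([ 1.15702778,  0.46830915, -0.01159389,  1.60356941,  0.0059929 ,
        1.07140405, -0.05621757]), 'dq': array([ 0.00164919, -0.00203311,  0.00108665, -0.00249786,  0.002194  ,
        0.00099776, -0.00040541]), 'joint_torque': array([ 1.27320749e-03, -5.33515620e+01,  2.16424215e-02, -2.51964176e+01,
        1.15099928e-02,  4.29732405e-03, -8.65803258e-06]), 'tool_pos': array([ 235.26003794, -605.36885739,  230.40489914]), 'tcp_rot': array([ 9.82864529e-01,  1.84327514e-01, -2.09254241e-04, -8.00887444e-04]), 'force': array([ 0.28382271,  0.41144057, -0.6120785 ]), 'torque': array([-0.04252365, -0.00224906,  0.01072448]), 'grip_force': 0.0, 'opening': 85.17375532369809}
```

View pics/top.png

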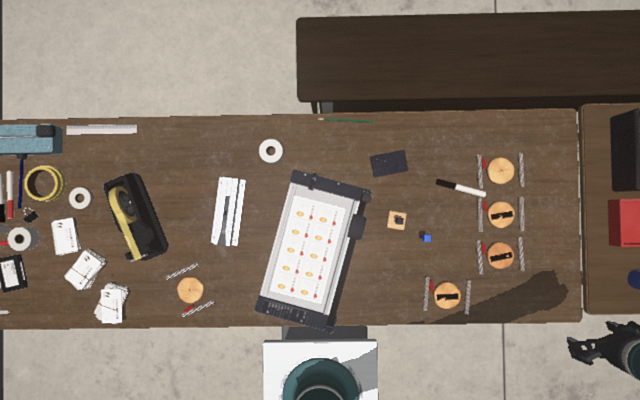

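View pics/scene.png

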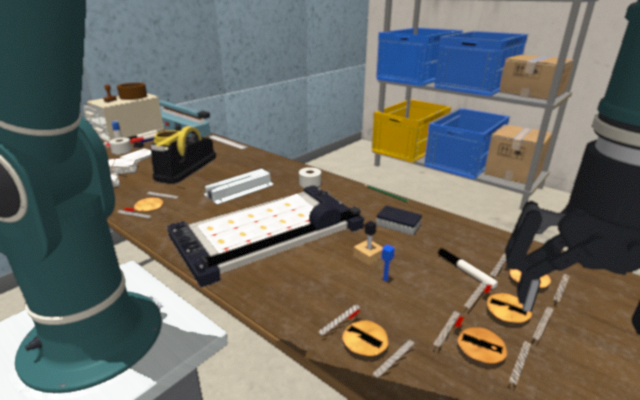

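The top view shows these candidates:
- The black pin in the light wood block at top (397,220), scene (370,235).
- A blue look-alike at top (427,237), scene (388,262), which is excluded by its colour.
- The round orange discs with black bars, which are not pins.

I choose (397,220). The rail is at top (228,211), the label roll at (270,151), the card box at (388,162) and the marker at (460,187).

```bash
python3 - <<'E'
from h import *
z=np.load('/tmp/top.npz'); im,d,K,T=[z[k] for k in('im','d','K','T')]
P=pts(d,K,T)
a=cv2.resize(im[170:255,205:250],None,fx=7,fy=7,interpolation=cv2.INTER_CUBIC)
b=cv2.resize(im[195:255,375:440],None,fx=7,fy=7,interpolation=cv2.INTER_CUBIC)
c=np.zeros((600,800,3),np.uint8); c[:595,:315]=a; c[:420,320:775]=b
cv2.imwrite('pics/crop.png',c[:,:,::-1])
print(T[:3,3],K[0,0])
hsv=cv2.cvtColor(im,cv2.COLOR_RGB2HSV)
# rail: height band
x0,y0=205,165
r=P[y0:260,x0:250]; m=((r[...,2]>10)&(r[...,2]<45)).astype(np.uint8)
cs,_=cv2.findContours(m,0,2); c=max(cs,key=cv2.contourArea); rc=cv2.minAreaRect(c); print('rail',rc)
bp=cv2.boxPoints(rc)+[x0,y0]; print([ray(K,T,*q,20)[:2].round(1) for q in bp], ray(K,T,rc[0][0]+x0,rc[0][1]+y0,20)[:2])
# park: wood colour
s=im[195:255,375:440].astype(int); m=((s[...,0]>170)&(s[...,2]>80)).astype(np.uint8)
cs,_=cv2.findContours(m,0,2); c=max(cs,key=cv2.contourArea); rc=cv2.minAreaRect(c); print('park',rc,ray(K,T,rc[0][0]+375,rc[0][1]+195,22))
m=P[195:255,375:412,2]; print('pin top pix',np.argwhere(m>50)[:,::-1].mean(0)+[375,195],m.max())
q=P[195:255,375:412][m>55]; print(q.mean(0),len(q))
for n,(u,v) in dict(roll=(270,151),box=(388,162),mark=(460,187),blue=(427,237)).items(): print(n,ray(K,T,u,v,20)[:2], P[v,u,2])
E
```

```text
[ 520.87113513  -38.77500961 1247.96960321] 445.51407292110787
rail ((21.545854568481445, 46.40610885620117), (18.106428146362305, 67.66781616210938), 7.594644546508789)
[array([428. , 287.1]), array([613. , 259.9]), array([605.5, 210.1]), array([420.6, 237.4])] [516.65336428 248.6264304 ]
park ((21.40540313720703, 25.06756591796875), (17.261892318725586, 17.09749412536621), 9.462322235107422) [ 484.98168127 -219.06326635   22.        ]
pin top pix [399.42857143 220.42857143] 1247.9696032094064
[ 489.22031998 -195.69577909  229.16989094] 63
roll [681.70573772 125.81265343] 1.0738661821492315
box [ 645.18623733 -199.43464432] 25.268499599667166
mark [ 572.76567287 -395.42208945] 12.815774113592852
blue [ 437.10375124 -302.18704821] 78.88606500342257
```

View pics/crop.png

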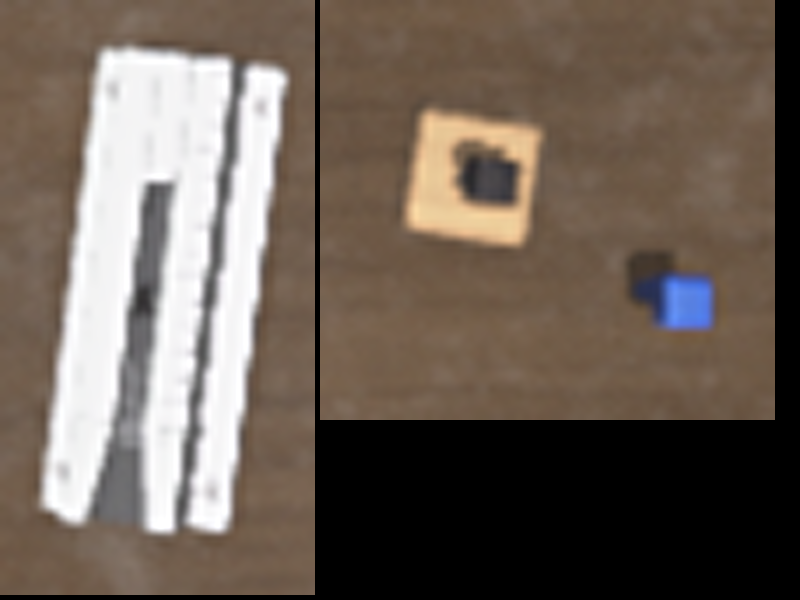

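The crop confirms the black grip upright in the wood block, at about (399,220) in the full top image, with the blue look-alike at (428,238). The rail's flared mouth is at the near end, about (222,244). There is a dark spot in the groove near (225,213), possibly the hole. Next I move over the pin.

```bash
python3 -m inch '[[[0,0,-0.06],[0.02,0.035,0],0.085],[[0,0,-0.13],[0.045,0.075,0],0.085],[[0,0,-0.2],[0.07,0.12,0],0.085],[[0,0,-0.27],[0.095,0.165,0],0.085],[[0,0,-0.34],[0.12,0.21,0],0.085],[[0,0,-0.41],[0.145,0.255,0],0.085],[[0,0,-0.48],[0.17,0.3,0],0.085],[[0,0,-0.53],[0.19,0.34,0],0.085]]'
python3 -m inch '[[[0,0,0],[0.01,0.02,0],0.085],[[0,0,0],[0.02,0.04,0],0.085],[[0,0,0],[0.02,0.04,0],0.085],[[0,0,0],[0.02,0.04,0],0.085],[[0,0,0],[0.02,0.04,0],0.085]]'
python3 - <<'E'
from h import *
im,d,K,T=grab('wrist','w1.png'); print(T.round(2),K.round(1)); print(robot.read_state()['tcp_rot'])
E
```

```text
clock: 0.9
tool_pos: [425.1, -265.8, 231.2]
tcp_rot: [0.997, -0.081, -0.0, 0.0]
force: [0.6, -1.1, -0.1]
opening: 85.0
grip_force: 0.0
clock: 1.4
tool_pos: [443.8, -229.1, 231.1]
tcp_rot: [0.997, -0.081, -0.0, 0.0]
force: [-0.8, -0.9, 0.8]
opening: 84.9
grip_force: 0.0
[[-1.6000e-01  9.5000e-01  2.6000e-01  5.0987e+02]
 [-9.9000e-01 -1.5000e-01 -4.0000e-02 -2.3941e+02]
 [-0.0000e+00 -2.7000e-01  9.6000e-01  3.7388e+02]
 [ 0.0000e+00  0.0000e+00  0.0000e+00  1.0000e+00]] [[275.5   0.  316.3]
 [  0.  275.5 202.2]
 [  0.    0.    1. ]]
[ 9.96732989e-01 -8.07666018e-02 -2.61714041e-04  1.88861333e-04]
```

View pics/w1.png

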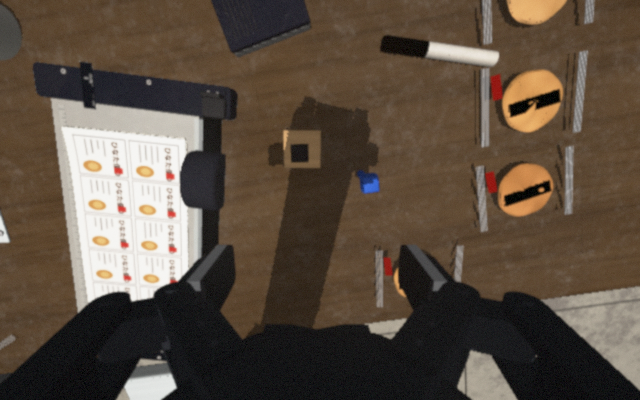

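The wrist view shows the black grip at (300,153) in the wood block at (302,149), roughly square to the image. The blue look-alike is at (369,182).

```bash
cat > pin.py <<'E'
from h import *
def pin(im,d,K,T,zt=83,box=(270,120,335,185),save=None):
    x0,y0,x1,y1=box
    s=im[y0:y1,x0:x1]; P=pts(d,K,T)[y0:y1,x0:x1]
    big=cv2.resize(s,None,fx=8,fy=8,interpolation=cv2.INTER_CUBIC)
    if save: cv2.imwrite('pics/'+save,big[:,:,::-1])
    m=(np.abs(P[...,2]-zt)<12).astype(np.uint8)
    if m.sum()<10: print('no depth',P[...,2].max()); return
    cs,_=cv2.findContours(m,0,1); c=max(cs,key=cv2.contourArea)
    w=np.array([ray(K,T,*(q[0]+[x0,y0]),zt)[:2] for q in c],np.float32)
    rc=cv2.minAreaRect(w); print('top',rc, 'z',np.median(P[...,2][m>0]))
    return rc
E
python3 - <<'E'
from pin import *
z=np.load('/tmp/wrist.npz'); a=[z[k] for k in('im','d','K','T')]
pin(*a,save='p1.png')
im,d,K,T=a
s=im[120:185,270:335].astype(int)
m=(s.sum(2)<75).astype(np.uint8); n,l,st,ce=cv2.connectedComponentsWithStats(m); i=l[33,30]
print(st[i],ce[i]); print('col pin',ray(K,T,ce[i][0]+270,ce[i][1]+120,83))
m=((s[...,0]-s[...,2]>38)&(s[...,0]>100)).astype(np.uint8); cs,_=cv2.findContours(m,0,1);c=max(cs,key=cv2.contourArea)
w=np.array([ray(K,T,*(q[0]+[270,120]),22)[:2] for q in c],np.float32); print('park',cv2.minAreaRect(w))
E
```

```text
top ((485.4772033691406, -217.52833557128906), (17.959989547729492, 17.56541633605957), 80.77413940429688) z 83.04194633925695
[   0    0   65   65 4123] [32.05869512 31.98835799]
col pin [ 486.64076892 -220.53702324   83.        ]
park ((485.9278869628906, -215.51904296875), (46.15685272216797, 48.31155776977539), 80.92304992675781)
```

View pics/p1.png

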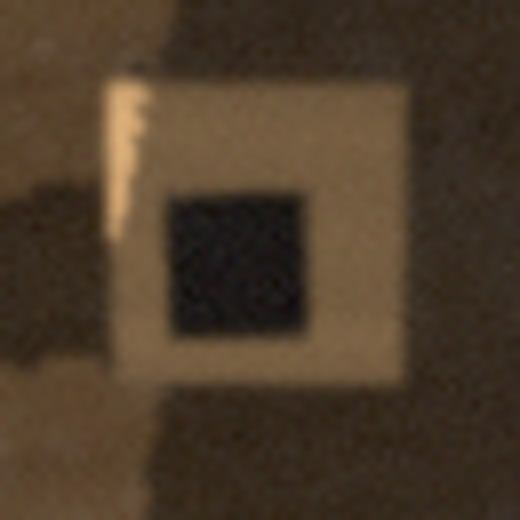

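```bash
python3 -m inch '[[[0,0,0],[0.01,0.002,0],0.06],[[0,0,0],[0.02,0.005,-0.02],0.06],[[0,0,0],[0.03,0.007,-0.05],0.06],[[0,0,0],[0.041,0.01,-0.08],0.06],[[0,0,0],[0.041,0.01,-0.1],0.06],[[0,0,0],[0.041,0.01,-0.1],0.06],[[0,0,0],[0.041,0.01,-0.1],0.06],[[0,0,0],[0.041,0.01,-0.1],0.06]]'
python3 - <<'E'
from pin import *
print(robot.read_state()['tool_pos'])
im,d,K,T=grab('wrist','w2.png'); P=pts(d,K,T)
m=np.abs(P[...,2]-83)<10; m&=np.abs(P[...,0]-485)<25; m&=np.abs(P[...,1]+217)<25
v,u=np.nonzero(m); print(len(u),u.min(),u.max(),v.min(),v.max(),P[m].mean(0))
if len(u): pin(im,d,K,T,box=(u.min()-8,v.min()-8,u.max()+9,v.max()+9))
print(robot.read_state()['tool_pos'])
E
```

```text
clock: 2.25
tool_pos: [486.4, -218.4, 132.6]
tcp_rot: [0.997, -0.08, 0.001, 0.0]
force: [0.7, 0.0, -0.1]
opening: 59.8
grip_force: 0.0
[ 486.40509656 -218.37909421  132.56799496]
625 303 327 207 232 [ 487.0782634  -217.35691966   82.30108777]
top ((487.5806579589844, -217.254638671875), (17.759197235107422, 20.196617126464844), 80.85353088378906) z 82.960674659077
[ 486.39964348 -218.3728089   132.71062775]
```

```bash
python3 -m inch '[[[0,0,0],[0,0.001,-0.02],0.06],[[0,0,0],[0,0.001,-0.04],0.06],[[0,0,0],[0,0.001,-0.06],0.06],[[0,0,0],[0,0.001,-0.074],0.06],[[0,0,0],[0,0.001,-0.0815],0.06],[[0,0,0],[0,0.001,-0.0815],0.06],[[0,0,0],[0,0.001,-0.0815],0.06]]'
python3 -m inch '[[[0,0,0],[0,0,0],0.03],[[0,0,0],[0,0,0],0.012],[[0,0,0],[0,0,0],0.012],[[0,0,0],[0,0,0],0.012],[[0,0,0],[0,0,0],0.012],[[0,0,0],[0,0,0],0.012]]' 40
```

```text
clock: 3.0
tool_pos: [486.1, -217.0, 50.5]
tcp_rot: [0.997, -0.08, 0.001, 0.0]
force: [0.7, 0.1, -0.2]
opening: 60.3
grip_force: 0.0
clock: 3.6
tool_pos: [485.9, -216.9, 50.3]
tcp_rot: [0.997, -0.08, 0.0, 0.0]
force: [-0.4, 0.2, 6.3]
opening: 17.8
grip_force: 41.5
```

```bash
python3 -m inch '[[[0,0,0],[0,0,0.004],0.012],[[0,0,0],[0,0,0.012],0.012],[[0,0,0],[0,0,0.025],0.012],[[0,0,0],[0,0,0.04],0.012],[[0,0,0],[0,0,0.07],0.012],[[0,0,0],[0,0,0.1],0.012],[[0,0,0],[0,0,0.13],0.012],[[0,0,0],[0,0,0.13],0.012]]'
python3 - <<'E'
from h import *
im,d,K,T=grab('wrist','w3.png')
z=np.load('/tmp/top.npz'); im,d,K,T=[z[k] for k in('im','d','K','T')]
P=pts(d,K,T)
g=im[170:255,205:250].astype(int)
# groove centre line from dark run per row at z=22
s=im.sum(2).astype(int)
L=[]
for v in range(194,246):
    u0=227.6+(196.4-v)*(221.9-227.6)/47.9
    us=np.arange(int(u0)-6,int(u0)+7); w=np.clip(560-s[v,us],0,None)
    L.append((v,(us*w).sum()/max(w.sum(),1),w.sum(),s[v,us].min()))
W=[ray(K,T,u,v,22)[:2].round(1) for v,u,*_ in L]
for (v,u,a,b),w in zip(L[::2],W[::2]): print(v,round(u,2),a,b,w)
Q=np.array(W[4:-12]); print(np.polyfit(Q[:,0],Q[:,1],1))
print(robot.read_state()['force'],robot.read_state()['tool_pos'])
E
```

```text
clock: 4.4
tool_pos: [488.2, -217.7, 184.9]
tcp_rot: [0.997, -0.08, 0.004, 0.001]
force: [0.5, -0.1, -0.9]
opening: 17.2
grip_force: 40.9
194 0.0 0 691 [575.8 879.7]
196 227.33 769 342 [559.2 245.4]
198 226.83 934 257 [553.7 246.9]
200 226.45 976 268 [548.1 248. ]
202 226.48 943 310 [542.6 248. ]
204 226.33 907 300 [537.1 248.5]
206 225.84 857 313 [531.6 249.9]
208 225.48 921 307 [526.1 251. ]
210 228.23 1470 267 [520.5 243.4]
212 227.97 1649 157 [515.  244.2]
214 226.22 1526 206 [509.5 249.2]
216 226.62 1184 310 [504.  248.1]
218 228.33 1156 312 [498.4 243.5]
220 228.79 1064 281 [492.9 242.3]
222 228.32 790 326 [487.4 243.6]
224 228.17 644 318 [481.9 244.1]
226 230.31 671 310 [476.2 238.3]
228 230.7 367 325 [470.7 237.3]
230 232.27 328 319 [465.1 233. ]
232 232.0 421 291 [459.6 233.8]
234 231.52 486 306 [454.2 235.2]
236 231.45 476 299 [448.7 235.5]
238 233.92 400 327 [443.  228.7]
240 233.42 598 293 [437.6 230.2]
242 234.68 1003 269 [432.  226.8]
244 235.49 918 259 [426.5 224.6]
[1.56343359e-01 1.64743276e+02]
[ 0.24413688  0.16709505 -0.6231458 ] [ 486.92443579 -217.27792406  182.74844848]
```

View pics/w3.png

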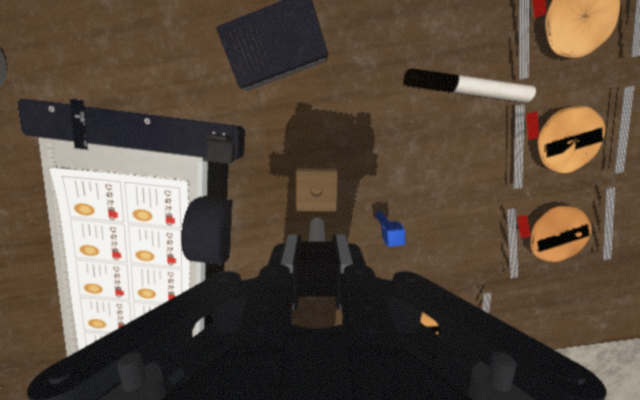

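The pin is lifted and held, with the shank visible at (317,228) and the empty park hole at (316,190). I carry it over to the rail mouth at a safe height.

```bash
python3 -m inch '[[[0,0,0],[0,0.02,0.02],0.012],[[0,0,0],[0,0.05,0.04],0.012],[[0,0,0],[-0.005,0.09,0.05],0.012],[[0,0,0],[-0.01,0.13,0.05],0.012],[[0,0,0],[-0.015,0.17,0.05],0.012],[[0,0,0],[-0.02,0.21,0.05],0.012],[[0,0,0],[-0.025,0.25,0.05],0.012],[[0,0,0],[-0.03,0.29,0.05],0.012]]'
python3 -m inch '[[[0,0,0],[0,0.04,0],0.012],[[0,0,0],[-0.005,0.08,0],0.012],[[0,0,0],[-0.008,0.12,0],0.012],[[0,0,0],[-0.01,0.15,-0.01],0.012],[[0,0,0],[-0.01,0.17,-0.03],0.012],[[0,0,0],[-0.01,0.18,-0.05],0.012],[[0,0,0],[-0.01,0.18,-0.05],0.012],[[0,0,0],[-0.01,0.18,-0.05],0.012]]'
python3 - <<'E'
from h import *
im,d,K,T=grab('wrist','w4.png'); s=robot.read_state(); print(s['tool_pos'],s['force'],s['tcp_rot'],T[:3,3])
E
```

```text
clock: 5.25
tool_pos: [454.3, 74.6, 229.2]
tcp_rot: [0.997, -0.08, -0.001, 0.0]
force: [0.1, 0.6, -0.9]
opening: 17.3
grip_force: 40.8
clock: 6.05
tool_pos: [445.0, 252.6, 179.3]
tcp_rot: [0.997, -0.079, -0.001, 0.001]
force: [0.5, -0.2, 0.0]
opening: 17.3
grip_force: 40.8
[445.70676285 252.5192517  180.06300373] [-0.0619964   0.3922196  -0.48922942] [ 9.96801879e-01 -7.99119846e-02 -9.18173152e-05  2.84866567e-04] [511.32336506 242.551552   322.01909147]
```

View pics/w4.png

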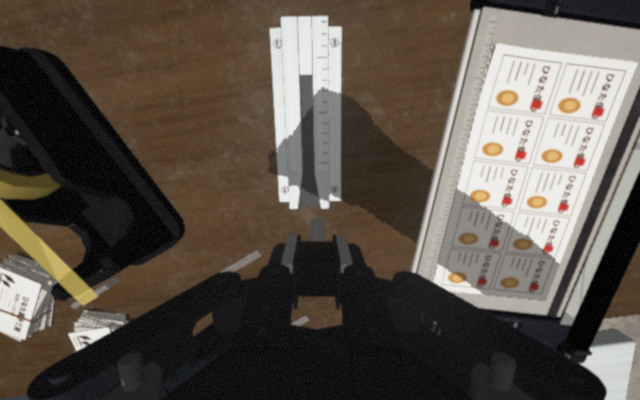

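The rail runs from the far end (304,16) to the mouth at about (310,208). The groove floor runs from (306,75) to (309,207), and the pin shank is at (317,230).

```bash
python3 - <<'E'
from h import *
z=np.load('/tmp/wrist.npz'); im,d,K,T=[z[k] for k in('im','d','K','T')]
P=pts(d,K,T)
for v in (100,150,200): print(v,P[v,296:326,2].round(0).astype(int), im[v,296:326].sum(1))
R=[]
for v in range(80,206,3):
    m=[u for u in range(292,328) if 14<P[v,u,2]<27.5]
    # longest consecutive run
    runs=np.split(np.array(m),np.where(np.diff(m)>1)[0]+1) if m else []
    r=[q for q in runs if len(q) and 300<q.mean()<318]
    if r:
        q=max(r,key=len); a=ray(K,T,q[0]-.5,v,32)[:2];b=ray(K,T,q[-1]+.5,v,32)[:2]; R.append([v,*a,*b,np.linalg.norm(a-b)])
R=np.array(R); print(R.round(1))
C=(R[:,1:3]+R[:,3:5])/2; print(np.polyfit(C[:,0],C[:,1],1))
im8=cv2.resize(im[190:250,285:350],None,fx=8,fy=8,interpolation=cv2.INTER_CUBIC); cv2.imwrite('pics/p4.png',cv2.convertScaleAbs(im8[:,:,::-1],alpha=1.8))
E
```

```text
100 [32 33 31 32 28 22 22 22 23 23 22 22 21 23 23 23 22 31 33 31 31 32 32 31
 32 32 32 32 32 31] [698 704 686 605 369 249 267 284 278 283 288 290 290 286 286 285 285 319
 366 393 392 393 398 398 406 396 391 377 377 384]
150 [33 33 34 33 32 33 22 23 22 22 23 21 23 22 22 24 22 22 31 31 32 32 33 32
 32 33 33 32 34 32] [383 371 386 383 365 313 230 176 165 151 158 157 159 165 169 162 169 210
 297 358 365 370 377 396 390 384 385 374 372 381]
200 [32 33 33 23 23 22 22 22 22 21 22 22 22 23 23 24 21 23 22 23 22 21 21 22
 31 31 32 33 32 33] [696 681 598 378 258 260 261 273 263 255 264 276 261 259 265 267 266 271
 265 275 268 261 311 465 638 677 661 589 558 539]
[[ 80.  556.3 251.7 555.4 245.9   5.8]
 [ 83.  553.7 252.1 551.7 239.6  12.7]
 [ 86.  551.  252.6 549.  240.1  12.7]
 [ 89.  548.3 253.1 546.3 240.5  12.8]
 [ 92.  545.6 253.6 544.3 245.8   7.9]
 [ 95.  542.9 254.  540.8 241.4  12.8]
 [ 98.  540.  253.6 538.1 241.8  11.9]
 [101.  537.2 254.  535.3 242.3  11.9]
 [104.  534.4 254.5 532.6 242.7  11.9]
 [107.  531.7 255.  529.8 243.2  12. ]
 [110.  528.9 255.5 526.8 242.7  13. ]
 [113.  526
[... 532 characters left out ...]
5]
 [155.  484.8 262.2 482.8 249.8  12.5]
 [158.  481.7 262.7 479.7 250.3  12.6]
 [161.  478.7 263.3 476.5 249.8  13.6]
 [164.  475.4 262.8 473.4 250.3  12.6]
 [167.  472.3 263.3 471.1 256.    7.4]
 [170.  469.1 263.9 467.3 252.4  11.6]
 [173.  466.  264.4 464.  251.8  12.7]
 [176.  462.5 262.9 460.6 251.3  11.7]
 [179.  459.8 266.6 457.4 251.8  14.9]
 [182.  456.7 268.2 454.  251.3  17.1]
 [185.  453.5 268.8 450.8 251.8  17.2]
 [188.  450.3 269.3 447.4 251.2  18.3]
 [191.  447.2 271.  444.1 251.8  19.4]
 [194.  443.9 271.5 440.6 251.2  20.6]
 [197.  440.8 273.2 437.3 251.7  21.7]
 [200.  437.4 273.8 433.8 251.2  22.9]
 [203.  434.1 274.4 430.5 251.7  23. ]]
[-1.29505211e-01  3.18815369e+02]
```

View pics/p4.png

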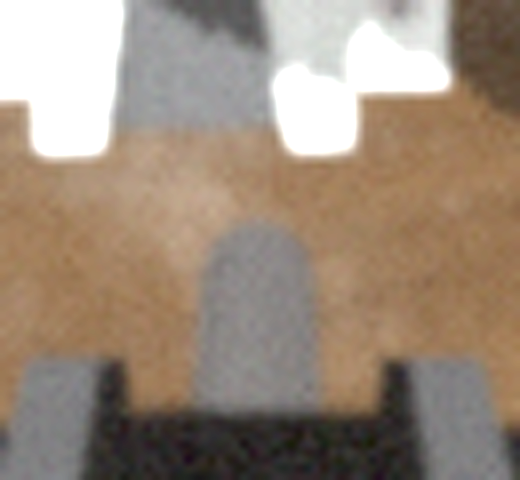

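```bash
python3 - <<'E'
from h import *
z=np.load('/tmp/wrist.npz'); im,d,K,T=[z[k] for k in('im','d','K','T')]
P=pts(d,K,T); t=robot.read_state()['tool_pos']
m=(np.abs(P[...,0]-t[0])<30)&(np.abs(P[...,1]-t[1])<9)&(P[...,2]>120)&(P[...,2]<170); v,u=np.nonzero(m)
for r in range(215,240,3):
    k=u[v==r]; print(r,k.min() if len(k) else None,k.max() if len(k) else None, P[r,k].mean(0).round(1) if len(k) else '')
e=ray(K,T,316.9,217.6,t[2]-44.3); print('tip far edge',e,'tcp',t)
for zz in (30,44.3): 
    c=np.linalg.inv(T)@np.r_[t-[0,0,zz],1]; print(zz, K[0,2]-K[0,0]*c[0]/c[2],K[1,2]+K[1,1]*c[1]/c[2])
E
```

```text
215 None None 
218 315 319 [449.1 251.9 136.8]
221 311 323 [448.4 252.  141.4]
224 310 323 [448.2 252.4 146.8]
227 310 324 [448.2 252.1 152.4]
230 310 324 [448.3 252.  158.3]
233 310 324 [448.5 252.  163.6]
236 309 324 [447.9 252.3 166.9]
239 309 324 [446.1 252.8 167.3]
tip far edge [449.0090913  251.94261803 135.76300373] tcp [445.70676285 252.5192517  180.06300373]
30 316.88849282039513 229.26901759027965
44.3 316.83119438806614 222.04210860174433
```

```bash
python3 -m inch '[[[0,0,0],[-0.004,0.0095,-0.01],0.012],[[0,0,0],[-0.004,0.0095,-0.035],0.012],[[0,0,0],[-0.004,0.0095,-0.065],0.012],[[0,0,0],[-0.004,0.0095,-0.09],0.012],[[0,0,0],[-0.004,0.0095,-0.103],0.012],[[0,0,0],[-0.004,0.0095,-0.108],0.012],[[0,0,0],[-0.004,0.0095,-0.108],0.012],[[0,0,0],[-0.004,0.0095,-0.108],0.012]]'
python3 -m inch '[[[0,0,0],[0,0,-0.0005],0.012],[[0,0,0],[0,0,-0.001],0.012],[[0,0,0],[0,0,-0.0015],0.012],[[0,0,0],[0,0,-0.002],0.012]]'
```

```text
clock: 6.9
tool_pos: [442.3, 263.3, 72.8]
tcp_rot: [0.997, -0.08, 0.001, -0.001]
force: [0.5, 0.3, 0.1]
opening: 17.7
grip_force: 40.8
clock: 7.3
tool_pos: [441.7, 262.8, 70.0]
tcp_rot: [0.997, -0.08, 0.0, -0.0]
force: [0.6, 0.3, -1.3]
opening: 17.3
grip_force: 40.8
```

```bash
python3 -m inch '[[[0,0,0],[0,0,-0.0005],0.012],[[0,0,0],[0,0,-0.001],0.012],[[0,0,0],[0,0,-0.0015],0.012],[[0,0,0],[0,0,-0.002],0.012],[[0,0,0],[0,0,-0.002],0.012]]'
python3 -m inch '[[[0,0,0],[0,0,-0.0004],0.012],[[0,0,0],[0,0,-0.0008],0.012],[[0,0,0],[0,0,-0.0008],0.012]]'
```

```text
clock: 7.8
tool_pos: [441.5, 262.7, 67.7]
tcp_rot: [0.997, -0.08, -0.0, 0.0]
force: [0.2, 0.2, -0.3]
opening: 17.4
grip_force: 40.8
clock: 8.1
tool_pos: [441.5, 262.8, 66.9]
tcp_rot: [0.997, -0.08, -0.0, 0.0]
force: [-0.4, -0.5, -0.4]
opening: 17.1
grip_force: 40.8
```

```bash
python3 -m inch '[[[0,0,0],[0,0,-0.0004],0.012],[[0,0,0],[0,0,-0.0004],0.012]]'
```

```text
clock: 8.3
tool_pos: [441.6, 262.7, 66.6]
tcp_rot: [0.997, -0.08, -0.0, 0.0]
force: [0.8, -0.7, -0.7]
opening: 17.2
grip_force: 40.8
```

```bash
python3 -m inch '[[[0,0,0],[0,0,-0.0004],0.012],[[0,0,0],[0,0,-0.0004],0.012]]'
python3 -m inch '[[[0,0,0],[0,0,-0.0003],0.012],[[0,0,0],[0,0,-0.0003],0.012]]'
```

```text
clock: 8.5
tool_pos: [441.6, 262.8, 66.4]
tcp_rot: [0.997, -0.08, 0.0, 0.0]
force: [-0.3, -0.6, 1.9]
opening: 17.4
grip_force: 41.3
clock: 8.7
tool_pos: [441.7, 262.8, 66.3]
tcp_rot: [0.997, -0.08, 0.0, 0.0]
force: [-0.9, -0.5, 5.9]
opening: 17.2
grip_force: 41.7
```

```bash
python3 -m inch '[[[0,0,0],[0,0,-0.0003],0.012],[[0,0,0],[0,0,-0.0003],0.012]]'
```

```text
clock: 8.9
tool_pos: [441.7, 262.8, 66.3]
tcp_rot: [0.997, -0.08, 0.0, 0.0]
force: [-1.9, -0.6, 7.8]
opening: 17.3
grip_force: 42.1
```

The tip is on the floor at about 8 N. I ease off a little and slide.

```bash
python3 -m inch '[[[0,0,0],[0.002,-0.0005,0.0002],0.012],[[0,0,0],[0.0045,-0.001,0.0002],0.012],[[0,0,0],[0.007,-0.0016,0.0002],0.012],[[0,0,0],[0.0095,-0.002,0.0002],0.012],[[0,0,0],[0.012,-0.0025,0.0002],0.012],[[0,0,0],[0.0145,-0.003,0.0002],0.012],[[0,0,0],[0.017,-0.0034,0.0002],0.012],[[0,0,0],[0.017,-0.0034,0.0002],0.012]]'
```

```text
clock: 9.7
tool_pos: [457.8, 260.3, 66.3]
tcp_rot: [0.997, -0.079, -0.001, -0.0]
force: [-5.1, -0.2, 6.6]
opening: 17.5
grip_force: 41.9
```

```bash
python3 -m inch '[[[0,0,0],[0.002,-0.0006,0],0.012],[[0,0,0],[0.004,-0.0011,0],0.012],[[0,0,0],[0.006,-0.0015,0],0.012],[[0,0,0],[0.008,-0.0018,0],0.012],[[0,0,0],[0.01,-0.0021,0],0.012],[[0,0,0],[0.012,-0.0024,0],0.012]]'
```

```text
clock: 10.3
tool_pos: [469.3, 258.0, 66.3]
tcp_rot: [0.997, -0.079, -0.001, -0.0]
force: [-5.1, 1.2, 8.2]
opening: 17.8
grip_force: 42.0
```

```bash
python3 -m inch '[[[0,0,0],[0.002,-0.0003,0],0.012],[[0,0,0],[0.004,-0.0006,0],0.012],[[0,0,0],[0.006,-0.0009,0],0.012],[[0,0,0],[0.008,-0.0012,0],0.012]]'
```

```text
clock: 10.7
tool_pos: [477.3, 256.9, 66.4]
tcp_rot: [0.997, -0.079, -0.001, -0.0]
force: [-4.9, 0.2, 8.7]
opening: 17.4
grip_force: 42.0
```

```bash
python3 -m inch '[[[0,0,0],[0.002,-0.0003,0],0.012],[[0,0,0],[0.004,-0.0006,0],0.012],[[0,0,0],[0.006,-0.0009,0.0001],0.012],[[0,0,0],[0.008,-0.0012,0.0001],0.012],[[0,0,0],[0.01,-0.0014,0.0001],0.012],[[0,0,0],[0.012,-0.0017,0.0001],0.012],[[0,0,0],[0.014,-0.002,0.0001],0.012],[[0,0,0],[0.016,-0.0023,0.0001],0.012]]'
```

```text
clock: 11.5
tool_pos: [493.5, 254.4, 66.3]
tcp_rot: [0.997, -0.079, -0.001, -0.0]
force: [-4.9, 0.6, 6.0]
opening: 17.2
grip_force: 41.8
```

```bash
python3 -m inch '[[[0,0,0],[0.0015,-0.0002,0],0.012],[[0,0,0],[0.003,-0.0004,0],0.012],[[0,0,0],[0.0045,-0.0006,0],0.012],[[0,0,0],[0.006,-0.0008,0],0.012],[[0,0,0],[0.0075,-0.001,0],0.012],[[0,0,0],[0.009,-0.0012,0],0.012]]'
```

```text
clock: 12.1
tool_pos: [502.4, 253.2, 66.3]
tcp_rot: [0.997, -0.079, -0.001, -0.0]
force: [-4.5, 0.6, 6.7]
opening: 17.1
grip_force: 41.8
```

```bash
python3 -m inch '[[[0,0,0],[0.001,-0.0001,0],0.012],[[0,0,0],[0.002,-0.0003,0],0.012],[[0,0,0],[0.003,-0.0004,0],0.012],[[0,0,0],[0.004,-0.0006,0],0.012],[[0,0,0],[0.005,-0.0007,0],0.012],[[0,0,0],[0.006,-0.0008,0],0.012]]'
```

```text
clock: 12.7
tool_pos: [508.5, 252.3, 66.3]
tcp_rot: [0.997, -0.079, -0.001, -0.0]
force: [-4.2, 0.6, 6.0]
opening: 17.5
grip_force: 41.8
```

```bash
python3 -m inch '[[[0,0,0],[0.001,-0.0001,0],0.012],[[0,0,0],[0.002,-0.0003,0],0.012],[[0,0,0],[0.003,-0.0004,0],0.012]]'
```

```text
clock: 13.0
tool_pos: [512.0, 251.6, 66.1]
tcp_rot: [0.997, -0.079, -0.0, -0.0]
force: [-0.9, -0.2, 2.1]
opening: 17.4
grip_force: 41.3
```

```bash
python3 -m inch '[[[0,0,0],[0.001,-0.0001,0],0.012],[[0,0,0],[0.002,-0.0003,0],0.012]]'
```

```text
clock: 13.2
tool_pos: [514.9, 250.3, 65.6]
tcp_rot: [0.997, -0.08, 0.0, 0.0]
force: [0.5, 0.7, -1.5]
opening: 17.3
grip_force: 40.9
```

```bash
python3 -m inch '[[[0,0,0],[0.0005,0.0006,-0.0005],0.012],[[0,0,0],[0.0005,0.0006,-0.001],0.012],[[0,0,0],[0.0005,0.0006,-0.0015],0.012]]'
```

```text
clock: 13.5
tool_pos: [515.1, 251.3, 64.2]
tcp_rot: [0.997, -0.08, -0.0, 0.0]
force: [-0.1, -0.5, -0.5]
opening: 17.6
grip_force: 40.9
```

It is in the hole: z is 2 mm below floor contact with no force. I go down gently.

```bash
python3 -m inch '[[[0,0,0],[0,0,-0.001],0.012],[[0,0,0],[0,0,-0.002],0.012],[[0,0,0],[0,0,-0.003],0.012],[[0,0,0],[0,0,-0.004],0.012]]'
```

```text
clock: 13.9
tool_pos: [515.0, 251.4, 60.3]
tcp_rot: [0.997, -0.08, -0.0, 0.0]
force: [0.7, 0.6, -1.2]
opening: 17.4
grip_force: 40.9
```

```bash
python3 -m inch '[[[0,0,0],[0,0,-0.001],0.012],[[0,0,0],[0,0,-0.002],0.012],[[0,0,0],[0,0,-0.003],0.012],[[0,0,0],[0,0,-0.004],0.012]]'
```

```text
clock: 14.3
tool_pos: [515.1, 251.4, 56.3]
tcp_rot: [0.997, -0.08, -0.0, -0.0]
force: [-0.3, -0.0, -0.8]
opening: 17.5
grip_force: 40.9
```

```bash
python3 -m inch '[[[0,0,0],[0,0,-0.001],0.012],[[0,0,0],[0,0,-0.002],0.012],[[0,0,0],[0,0,-0.003],0.012],[[0,0,0],[0,0,-0.004],0.012],[[0,0,0],[0,0,-0.005],0.012],[[0,0,0],[0,0,-0.006],0.012],[[0,0,0],[0,0,-0.006],0.012]]'
```

```text
clock: 15.0
tool_pos: [514.9, 251.3, 50.2]
tcp_rot: [0.997, -0.08, -0.0, 0.0]
force: [0.3, -0.5, -2.2]
opening: 17.3
grip_force: 40.9
```

```bash
python3 -m inch '[[[0,0,0],[0,0,-0.0005],0.012],[[0,0,0],[0,0,-0.001],0.012],[[0,0,0],[0,0,-0.0015],0.012],[[0,0,0],[0,0,-0.0015],0.012]]'
```

```text
clock: 15.4
tool_pos: [515.0, 251.4, 48.8]
tcp_rot: [0.997, -0.08, -0.0, 0.0]
force: [-0.4, 0.1, -1.4]
opening: 17.3
grip_force: 40.9
```

```bash
python3 -m inch '[[[0,0,0],[0,0,-0.0004],0.012],[[0,0,0],[0,0,-0.0006],0.012],[[0,0,0],[0,0,-0.0006],0.012]]'
```

```text
clock: 15.7
tool_pos: [515.1, 251.4, 48.4]
tcp_rot: [0.997, -0.08, 0.0, 0.0]
force: [-1.1, -1.0, 0.7]
opening: 17.7
grip_force: 41.0
```

```bash
python3 -m inch '[[[0,0,0],[0,0,-0.0003],0.012],[[0,0,0],[0,0,-0.0005],0.012],[[0,0,0],[0,0,-0.0005],0.012]]'
```

```text
clock: 16.0
tool_pos: [515.2, 251.5, 48.4]
tcp_rot: [0.997, -0.08, 0.0, 0.0]
force: [-2.1, -0.8, 4.7]
opening: 16.9
grip_force: 41.7
```

The pin is bottomed at 48.4 mm, 18 mm below floor contact. I ease off and release.

```bash
python3 -m inch '[[[0,0,0],[0,0,0.0004],0.012],[[0,0,0],[0,0,0.0004],0.02],[[0,0,0],[0,0,0.0004],0.026],[[0,0,0],[0,0,0.0004],0.034],[[0,0,0],[0,0,0.0004],0.045],[[0,0,0],[0,0,0.0004],0.045],[[0,0,0],[0,0,0.0004],0.045]]'
python3 -m inch '[[[0,0,0],[0,0,0.006],0.045],[[0,0,0],[0,0,0.02],0.045],[[0,0,0],[0,0,0.04],0.045],[[0,0,0],[0,0,0.07],0.045],[[0,0,0],[0,0,0.1],0.045],[[0,0,0],[-0.02,0,0.12],0.045],[[0,0,0],[-0.03,0,0.12],0.045],[[0,0,0],[-0.03,0,0.12],0.045]]'
python3 - <<'E'
from pin import *
im,d,K,T=grab('wrist'); P=pts(d,K,T); t=robot.read_state()['tool_pos']; print(t)
m=(np.abs(P[...,0]-515)<20)&(np.abs(P[...,1]-251)<20)&(P[...,2]>45)&(P[...,2]<100)
v,u=np.nonzero(m); print(len(u),u.mean(),v.mean(),np.median(P[m],0),P[m][:,2].max())
pin(im,d,K,T,zt=81,box=(u.min()-8,v.min()-8,u.max()+9,v.max()+9))
c=im[max(0,int(v.mean())-70):int(v.mean())+70,int(u.mean())-95:int(u.mean())+95]
cv2.imwrite('pics/fin.png',cv2.resize(c,None,fx=4,fy=4,interpolation=cv2.INTER_CUBIC)[:,:,::-1])
E
```

```text
clock: 16.7
tool_pos: [515.0, 251.4, 48.1]
tcp_rot: [0.997, -0.08, -0.0, 0.0]
force: [0.1, -0.8, 0.5]
opening: 45.3
grip_force: 0.0
clock: 17.5
tool_pos: [484.0, 251.6, 169.2]
tcp_rot: [0.997, -0.079, 0.0, -0.0]
force: [-0.4, 0.1, -0.9]
opening: 45.0
grip_force: 0.0
[484.64689932 251.18448223 168.41511437]
498 311.0 169.60441767068272 [516.0529746  251.56263025  81.0446172 ] 82.88536933636371
top ((515.297119140625, 251.7007293701172), (17.03696632385254, 17.802248001098633), 80.98714447021484) z 81.11458663854927
```

View pics/fin.png

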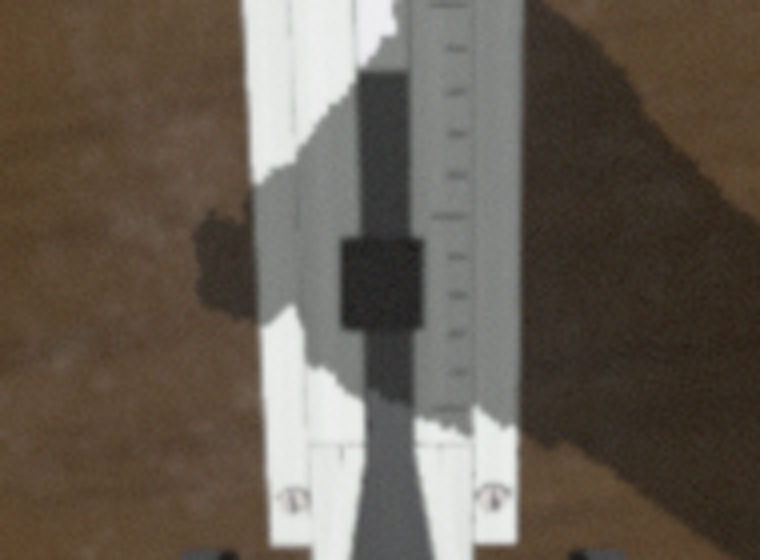

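The grip stands upright at crop (382,283). Its top is at 81 mm (4 + 77), so the pin is fully home, and the gripper is clear.

```bash
python3 -c "
from cell import robot
print(robot.hand_in())"
```

```text
the job is handed in; nothing more can be done
None
```

The stop pin is fully home and upright in the hole, about 10 mm past the rail's origin. It has been released with the gripper clear, and the job was handed in at about 17.6 s with contact readings never above about 9 N.

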